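# Mount the board carrier on the dovetail rail and clamp it

### The arm

A 6-joint arm with a two-finger parallel gripper is mounted at the origin on a cart in front of the work surface, level with it; the furniture and walls round the work are solid. World frame = base frame: x ahead of the robot, y to its left, z up, the work surface at z = 0. Lengths are in mm, angles in degrees, forces in N, time in s.
With the tool pointing down it reaches from about 425 to 925 mm from the base axis. Payload 12.5 kg.
Tool frame: the origin (TCP) lies midway between the tips of the shut fingers; the grasp point (between the pads) lies 19 mm behind it; z points along the fingers, y is the line along which they close (so a half turn about z gives the same grasp; the last joint's range is limited). The gripper opens to 85 mm and grips with 20 to 120 N. Pads are 22 mm wide; open, the fingers measure 114 mm over their backs; the gripper's body (76 mm by 85 mm) begins 54 mm behind the grasp point. The pads swing forward as they close: fully open they stand 13 mm farther back than shut.
Start: joints at [67.918, 28.126, 89.318, -0, 62.55, -6.05], TCP at [172.584, 600.716, 231.327] pointing down, gripper open.
Joint ranges: [-177.58, 177.58], [-47.91, 125.51], [2.72, 160], [-65.01, 245.01], [3.68, 167.84], [-153.87, 153.87]. Speed limits (degrees/s): [127.2, 127.2, 159.86, 180, 180, 180].

### API

Orientations are given as [roll, pitch, yaw] about the fixed x, y, z axes, in that order (R = Rz(yaw) Ry(pitch) Rx(roll)).
In Python, from plant import get_state, read_camera, finish_job gives the robot as it stands. The module is installed in compiled form; this text tells all that it offers.
- The arm moves only by the tool move_arm, never from a script. Its argument "steps" is a list of rows, each a list of 7 numbers: the opening, from 0 (shut) to 1 (fully open), then the shift along the tool's x, y, z normalised to -1 to 1, where 1 is 0.12 m, then the turn, a rotation vector about the tool's x, y, z normalised to -1 to 1, where 1 is 2 rad. A call has 1 to 5 rows; each row is the pose to reach, as a shift and turn from the pose commanded when the call began, along the tool's axes at that moment; what a row does not reach only later rows make up. A row lasts 1/10 s, in which the tool goes at most 50 mm and 8.59 degrees, less where a joint would pass 70% of its speed; a pose out of reach is approached as far as the arm can. A call with a number of a shift or a turn outside -1 to 1 is refused whole. A call with a gripper value outside its range is refused whole. The fingers move at their own pace and stop on an object; "newtons" is the grip in N (left out, the last holds). Time passes only in rows, so rows that repeat a pose let the fingers close. It gives the time, the measured TCP pose, the force, the opening and the grip force at its end, in the units of the state.
- get_state(): the state, without advancing time (a new reading comes with each control period).
- read_camera(name): name is "scene" or "top" or "wrist"; returns a dict with "frame" (400x640x3 uint8, red, green, blue), "z_map" (400x640 float32, mm along the optical axis (not along the pixel's ray), 0 where there is no reading), "fx", "fy", "cx", "cy" (pixels), "view" (4x4, takes a point from world to camera coordinates). Camera axes: x right, y down, z forward; pixel columns grow to the right and rows downward; lengths in mm; the calibration is good to about 2 mm. A picture is of the moment at which its call begins.
- finish_job(): hands the job in; it is judged then, once.
The state is a dict: "time_s": time; "joints": joint angles; "joint_velocities": joint speeds; "joint_torque": joint torques, N m; "ee_pos": TCP position; "eef_rot": TCP orientation; "ft_force": force on the tool from outside, world axes, zero at the start; "ft_torque": the same for the moment, N m; "finger_gap": finger opening in mm; "grip_force": force on a finger pad.
Only numpy, scipy, OpenCV 4.12 (cv2) and the standard library are available. Lean on these libraries where they do the work, as an engineer would, in place of code of your own. Each camera call takes 0.05 s, during which the arm holds its last target. There are 200 camera calls.

### The job

Slide the carrier that holds the green circuit board onto the dovetail rail from the rail's open, tapered end, all the way to the red end stop. Then tighten its orange clamp knob by turning it clockwise as seen from above until it stops, and let go. Leave the other, empty carrier where it is.

Things in the scene. Friction and masses are not known exactly. Their poses are not given: they have to be found in the camera images.
- dovetail_stand: Fixed stand; origin on bench, x along rail, pointing away from robot +-20 deg. Steel plate x -110..100, 84 wide, top z 16 mm. Aluminium dovetail rail x -10..90, top z 32, 26 wide at foot, 38 at top; nose x -10..22 tapers to 10-16 wide. Bare plate before it: set the carrier there (origin x -45, y 0), slide +x. Red stop at x 90, top z 42: carrier home has origin at x 62, y 0, z 16.
- board_carrier: Loose grey carrier, 0.25 kg, green board on its -y tray (to y -76, z 39 mm). Origin: centre of underside. Slides along its x (starts away from robot +-25 deg; keep so). 56 long, body 72 wide, deck top z 29; channel below has 2 mm play each side of rail, 3 above. Blue grip block mid-deck, 22 (x) x 30 (y), z 29..59: grip across the 22, fingers before and behind. Ear with knob on +y.
- clamp_knob (a joint): Orange knob on the board carrier, rad: 0 loose (starts 0 to 0.15), grows clockwise seen from above to the stop at 1.4, tight. Stays put; needs 0.04 N m. Vertical axis at carrier x 0, y +70 mm. Bar grip 34 long, 11 thick, z 35..59 above carrier origin; its length lies (130 deg - value) counter-clockwise from carrier +x. One grasp across the 11 mm turns it fully.
- empty_carrier: The other carrier: same shape, size and colours, but its side tray is bare metal without a circuit board. Origin: centre of its underside. It stands on the bench on the other side of the stand from the board carrier (either may be left or right) and stays there.

How it is judged (in metres and radians):
On the way:
1. the board carrier is on the rail at the end stop, its clamp knob still loose (x of board_carrier in the frame of dovetail_stand between 0.05 and 0.075 m and y of board_carrier in the frame of dovetail_stand between -0.008 and 0.008 m and z of board_carrier in the frame of dovetail_stand between 0.011 and 0.022 m and angle between the x axis of board_carrier and the x axis of dovetail_stand, either way round below 0.17 rad and value of joint clamp_knob below 0.6 rad), for 0.2 s.
At the end, for the whole second after the job is handed in: The board carrier sits on the dovetail rail within 12 mm of the end stop, within 8 mm sideways, about 5 mm in height and 10 degrees of the rail, at rest; its clamp knob is turned to at least 1.15 of its 1.4 rad; the empty carrier stands within 30 mm of its start (x of board_carrier in the frame of dovetail_stand between 0.05 and 0.075 m and y of board_carrier in the frame of dovetail_stand between -0.008 and 0.008 m and z of board_carrier in the frame of dovetail_stand between 0.011 and 0.022 m and angle between the x axis of board_carrier and the x axis of dovetail_stand, either way round below 0.17 rad and value of joint clamp_knob above 1.15 rad and linear speed of board_carrier below 0.02 m/s and distance of empty_carrier from where it was at the start of the episode below 0.03 m); the robot touches nothing.
It fails at once if the empty carrier is moved more than 30 mm (distance of empty_carrier from where it was at the start of the episode above 0.03 m).
It also fails if it takes over 53 s, if anything falls off the work surface, if the arm or the gripper's body presses on something with over 40 N, if the wrist force passes 120 N, or if a joint passes its speed limit or range.

## Working session

There is one attempt and no reset: what is moved stays moved. The work goes in short steps, Python scripts to look and compute and a tool call to move; the robot and the scene stay as the last step left them, time stands still between calls to the robot, and variables do not carry over. Pictures are saved under pics/ and viewed, at most 10 in all, crops included, and the job is handed in when it is done.

Besides the shell and the picture viewer there is one more tool, called after ">>>" as name([rows], argument=value, ...), one row to a line, values as JSON. move_arm: Moves the arm, as the interface text tells. Its arguments: {"type":"object","properties":{"steps":{"type":"array"},"newtons":{"type":"number"}},"required":["steps"]}

```bash
mkdir -p pics; cat > h.py <<'E'
import numpy as np,cv2
from plant import get_state,read_camera,finish_job
from scipy.spatial.transform import Rotation as R
def cloud(c):
    z=c["z_map"].astype(float);v,u=np.mgrid[:400,:640]
    P=np.stack([(u-c["cx"])/c["fx"]*z,(v-c["cy"])/c["fy"]*z,z,np.ones_like(z)],-1)
    W=P@np.linalg.inv(c["view"]).T
    W=W[...,:3];W[z==0]=np.nan
    return W
E
python3 - <<'E'
from h import *
s=get_state();print(s)
ims=[]
for n in("top","scene"):
    c=read_camera(n);np.savez("pics/%s0.npz"%n,**c);cv2.imwrite("pics/%s0.png"%n,c["frame"][...,::-1]);print(n,c["fx"],c["view"].round(2).tolist())
E
```

```text
{'time_s': 0.0, 'joints': array([ 6.79190805e+01,  2.81641166e+01,  8.93493165e+01, -7.85184875e-04,
        6.25500419e+01, -6.05060119e+00]), 'joint_velocities': array([-0.02571971,  0.0998797 ,  0.10672084,  0.03419784,  0.04885991,
       -0.01006786]), 'joint_torque': array([ 8.94594141e-04, -6.18447661e+01, -2.61603320e+01,  1.12917385e-05,
        3.91065463e-03,  1.38750843e-05]), 'ee_pos': array([172.49008035, 600.49500816, 230.73293746]), 'eef_rot': array([-1.79936805e+02, -5.99819283e-03,  1.63970041e+02]), 'ft_force': array([-0.21639746, -0.22545455,  0.39010803]), 'ft_torque': array([-0.03342319, -0.0811285 , -0.03372108]), 'grip_force': 0.0, 'finger_gap': 85.23957112149685}
top 454.9167246473001 [[-0.0, -1.0, 0.01, 38.33], [-0.99, 0.0, -0.16, 475.35], [0.16, -0.01, -0.99, 1112.77], [0.0, 0.0, 0.0, 1.0]]
scene 400.9452160951249 [[0.68, 0.73, -0.01, -384.43], [0.66, -0.61, -0.44, -286.21], [-0.33, 0.29, -0.9, 1427.63], [0.0, 0.0, 0.0, 1.0]]
```

View pics/top0.png

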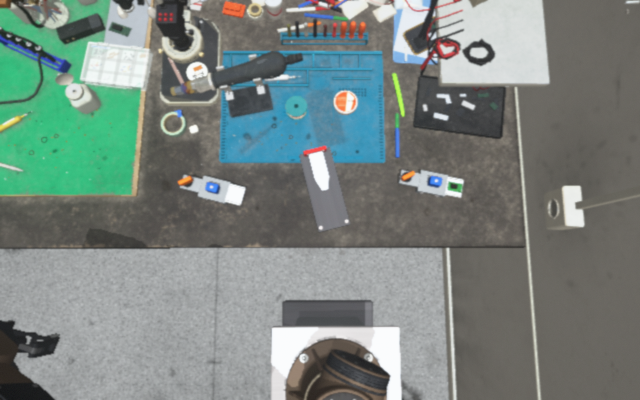

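View pics/scene0.png

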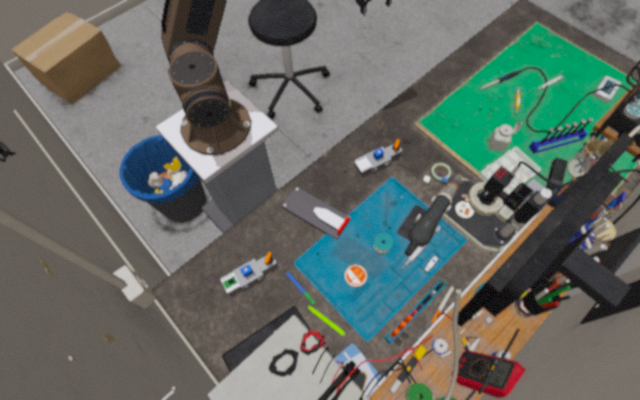

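The top view shows the board carrier on the right: blue block about (436,181), orange knob (407,175), green board (455,186). The stand runs from (335,228) to its red stop at (315,152), and the empty carrier is on the left at (212,187).

```bash
cat >> h.py <<'E'
def ray(c,uv,h):
    M=np.linalg.inv(c["view"]);uv=np.atleast_2d(uv).astype(float)
    d=np.c_[(uv[:,0]-c["cx"])/c["fx"],(uv[:,1]-c["cy"])/c["fy"],np.ones(len(uv))]@M[:3,:3].T
    return M[:3,3]+d*((h-M[2,3])/d[:,2])[:,None]
HUE=dict(blue=(105,130),orange=(8,18),green=(45,85),red=(-5,5))
def mask(c,col,smin=120,vmin=60):
    H=cv2.cvtColor(c["frame"],cv2.COLOR_RGB2HSV).astype(int);h=H[...,0]
    lo,hi=HUE[col]
    if col=="red":h=np.where(h>90,h-180,h)
    return (h>=lo)&(h<=hi)&(H[...,1]>smin)&(H[...,2]>vmin)
E
python3 - <<'E'
from h import *
for n,boxes in(("top",dict(board=(395,165,470,200),stand=(295,140,350,235),empty=(170,165,250,210))),("scene",dict(board=(215,245,280,300),stand=(280,180,355,240),empty=(350,130,410,175)))):
    c=dict(np.load("pics/%s0.npz"%n));W=cloud(c)
    for k,(a,b,e,f) in boxes.items():
        for col,h in (("blue",59),("orange",59),("green",39),("red",42)):
            m=np.zeros((400,640),bool);m[b:f,a:e]=mask(c,col)[b:f,a:e]
            if k!="stand" and col=="red" or k=="stand" and col!="red":continue
            if m.sum()<4:continue
            v,u=np.nonzero(m);top=np.nanpercentile(W[m][:,2],90)
            t=m&(W[...,2]>top-6)
            uv=np.argwhere(t)[:,::-1].astype(np.float32);r=cv2.minAreaRect(uv)
            P=ray(c,uv,h)
            print(n,k,col,m.sum(),"ctr",(u.mean().round(1),v.mean().round(1)),"zmap",top.round(1),np.nanmean(W[t],0).round(1),"ray",P.mean(0).round(1),"rect",cv2.minAreaRect(P[:,:2].astype(np.float32)))
E
```

```text
top board blue 100 ctr (np.float64(434.6), np.float64(181.0)) zmap 61.1 [ 509.7 -249.7   58.9] ray [ 509.7 -249.7   59. ] rect ((509.45245361328125, -249.90084838867188), (29.539709091186523, 20.676895141601562), 78.33705139160156)
top board orange 74 ctr (np.float64(407.5), np.float64(175.4)) zmap 60.8 [ 524.1 -181.4   58.6] ray [ 524.  -181.3   59. ] rect ((524.2215576171875, -181.73988342285156), (10.133867263793945, 32.26961898803711), 26.525894165039062)
top board green 45 ctr (np.float64(454.8), np.float64(187.2)) zmap 33.6 [ 497.6 -306.9   31.3] ray [ 496.2 -304.5   39. ] rect ((497.42529296875, -303.815185546875), (28.435407638549805, 16.372285842895508), 83.45340728759766)
top stand red 82 ctr (np.float64(314.2), np.float64(149.9)) zmap 45.1 [593.5  52.   42.7] ray [593.7  52.   42. ] rect ((593.5285034179688, 52.450233459472656), (9.567391395568848, 57.37894058227539), 14.393587112426758)
top empty blue 96 ctr (np.float64(212.2), np.float64(187.3)) zmap 62.1 [494.2 308.1  59.9] ray [494.4 308.3  59. ] rect ((494.04486083984375, 308.4923095703125), (28.501996994018555, 21.20
[... 918 characters left out ...]
54528522491455), 83.00074768066406)
scene stand red 71 ctr (np.float64(342.9), np.float64(225.0)) zmap 43.9 [598.6  50.9  41.7] ray [598.7  50.7  42. ] rect ((598.4899291992188, 48.80132293701172), (10.25903034210205, 58.08599090576172), 14.601872444152832)
scene empty blue 61 ctr (np.float64(377.9), np.float64(153.9)) zmap 60.4 [498.9 302.6  57.9] ray [499.3 302.   59. ] rect ((498.8408203125, 303.6619873046875), (27.311323165893555, 21.05155372619629), 76.67272186279297)
scene empty orange 57 ctr (np.float64(396.5), np.float64(143.7)) zmap 60.4 [517.  371.8  58.1] ray [517.3 371.3  59. ] rect ((517.26806640625, 371.13507080078125), (10.294082641601562, 34.86394500732422), 27.3751220703125)
```

>>> move_arm([
  [1,-0.3,-0.15,0,0,0,0.075],
  [1,-0.6,-0.3,0,0,0,0.15],
  [1,-0.8,-0.4,0,0,0,0.225],
  [1,-1,-0.5,0,0,0,0.3],
  [1,-1,-0.5,0,0,0,0.375],
])

```text
time_s: 0.6
ee_pos: [273.2, 508.1, 231.1]
eef_rot: [-180.0, 0.0, 120.5]
ft_force: [0.2, 0.0, 0.8]
finger_gap: 84.9
grip_force: 0.0
```

>>> move_arm([
  [1,-0.3,0,0,0,0,0.075],
  [1,-0.6,0,0,0,0,0.15],
  [1,-0.8,0,0,0,0,0.225],
  [1,-1,0,0,0,0,0.3],
  [1,-1,0,0,0,0,0.375],
])

```text
time_s: 1.1
ee_pos: [334.2, 405.1, 231.2]
eef_rot: [-180.0, 0.0, 77.5]
ft_force: [0.0, -0.5, -0.3]
finger_gap: 85.4
grip_force: 0.0
```

>>> move_arm([
  [1,-0.25,0.25,0,0,0,0],
  [1,-0.5,0.5,0,0,0,0],
  [1,-0.75,0.75,0,0,0,0],
  [1,-1,1,0,0,0,0],
])

```text
time_s: 1.5
ee_pos: [426.2, 263.3, 231.2]
eef_rot: [-180.0, 0.0, 78.0]
ft_force: [0.6, -0.0, -0.5]
finger_gap: 84.9
grip_force: 0.0
```

>>> move_arm([
  [1,-0.25,0.25,0,0,0,0],
  [1,-0.5,0.5,0,0,0,0],
  [1,-0.75,0.75,0,0,0,0],
  [1,-1,1,0,0,0,0],
  [1,-1,1,0,0,0,0],
])

```text
time_s: 2.0
ee_pos: [520.2, 118.9, 230.9]
eef_rot: [180.0, 0.0, 77.8]
ft_force: [0.2, 1.1, -0.2]
finger_gap: 85.7
grip_force: 0.0
```

```bash
python3 - <<'E'
from h import *
c=read_camera("wrist");np.savez("pics/w1.npz",**c);cv2.imwrite("pics/w1.png",c["frame"][...,::-1])
M=np.linalg.inv(c["view"]);print(c["fx"],M.round(2))
E
```

```text
354.4897417341125 [[ 9.8000e-01 -2.0000e-01 -6.0000e-02  5.3625e+02]
 [-2.1000e-01 -9.4000e-01 -2.8000e-01  1.8954e+02]
 [ 0.0000e+00  2.9000e-01 -9.6000e-01  3.7451e+02]
 [ 0.0000e+00  0.0000e+00  0.0000e+00  1.0000e+00]]
```

View pics/w1.png

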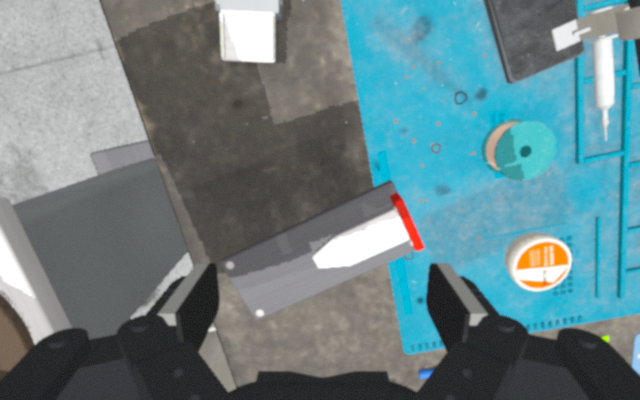

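The wrist view shows the whole stand: red stop at (407,222), white rail with its nose at (315,258), and plate corners near (230,265) and (258,313). I'll fit the rail axis from these.

```bash
python3 - <<'E'
from h import *
c=dict(np.load("pics/w1.npz"));W=cloud(c)
f=c["frame"].astype(int)
roi=np.zeros((400,640),bool);roi[180:325,215:430]=1
m=roi&(f.min(-1)>200)&(W[...,2]>22)
n,l,st,ce=cv2.connectedComponentsWithStats(m.astype(np.uint8));k=1+st[1:,4].argmax();m=l==k
uv=np.argwhere(m)[:,::-1];P=ray(c,uv,32)[:,:2];print("rail z",np.nanmedian(W[m][:,2]),len(P))
r=roi&mask(c,"red");r&=W[...,2]>38
Q=ray(c,np.argwhere(r)[:,::-1],42)[:,:2];b=cv2.minAreaRect(Q.astype(np.float32));print("red",np.nanmedian(W[r][:,2]),b,Q.mean(0))
th=np.radians(14.4)
for i in range(3):
    ax=np.array([np.cos(th),np.sin(th)]);nn=np.array([-ax[1],ax[0]])
    s=P@ax;t=P@nn
    ss=np.arange(s.min()+2,s.max()-2,4);mid=[];wd=[]
    for a in ss:
        q=t[(s>=a)&(s<a+4)];mid.append((q.min()+q.max())/2);wd.append(q.max()-q.min())
    p=np.polyfit(ss+2,mid,1);th+=np.arctan(p[0])
ax=np.array([np.cos(th),np.sin(th)]);nn=np.array([-ax[1],ax[0]])
s=P@ax;t=P@nn;print("yaw",np.degrees(th),"s",s.min(),s.max(),"mid",np.round(mid,1),"w",np.round(wd,1))
tm=np.mean(mid)
print("red s",(Q@ax).min(),(Q@ax).max(),"t mid",((Q@nn).min()+(Q@nn).max())/2)
for nm,s0 in(("from tip",s.min()+10),("from red",(Q@ax).min()-90)):
    print(nm,"origin",s0*ax+tm*nn)
E
```

```text
rail z 32.92665224293012 2819
red 42.94477862926669 ((594.528076171875, 51.06364440917969), (9.129785537719727, 59.982177734375), 14.464801788330078) [594.60368893  51.37358334]
yaw 13.235124008934774 s 486.1700974344453 586.3164648627527 mid [-88.  -88.5 -88.6 -88.1 -88.4 -88.5 -88.8 -89.4 -89.2 -89.4 -89.2 -88.9
 -89.3 -89.  -88.9 -88.8 -88.6 -88.6 -88.4 -88.4 -88.4 -88.1 -88.5 -88.2
 -89.2] w [18.4 20.9 24.5 27.  30.  32.6 34.5 36.  36.1 35.9 36.  35.9 35.9 35.8
 36.2 36.2 36.3 36.7 36.7 36.1 36.6 36.6 36.5 36.4 32.9]
red s 585.3020683888378 595.1952811461492 t mid -86.4404668569239
from tip origin [503.29809685  27.25616486]
from red origin [502.45312376  27.05743164]
```

>>> move_arm([
  [1,-0.3,0,0,0,0,0],
  [1,-0.6,0,0,0,0,0],
  [1,-1,0,0,0,0,0],
])

```text
time_s: 2.35
ee_pos: [492.5, 5.6, 231.1]
eef_rot: [-180.0, -0.0, 78.2]
ft_force: [0.9, -0.1, 0.4]
finger_gap: 85.2
grip_force: 0.0
```

>>> move_arm([
  [1,-0.3,0.1,0,0,0,0],
  [1,-0.6,0.2,0,0,0,0],
  [1,-1,0.3,0,0,0,0],
  [1,-1,0.3,0,0,0,0],
  [1,-1,0.3,0,0,0,0],
])

```text
time_s: 2.85
ee_pos: [503.2, -119.6, 231.0]
eef_rot: [-180.0, -0.0, 77.9]
ft_force: [-0.3, -0.3, 0.1]
finger_gap: 85.3
grip_force: 0.0
```

```bash
cat > car.py <<'E'
from h import *
import sys
c=read_camera("wrist");np.savez("pics/%s.npz"%sys.argv[1],**c);cv2.imwrite("pics/%s.png"%sys.argv[1],c["frame"][...,::-1])
z0=float(sys.argv[2]);W=cloud(c);s=get_state();print("tcp",s["ee_pos"].round(1),s["eef_rot"].round(1))
for col,h in(("blue",59),("orange",59)):
    m=mask(c,col)&(np.abs(W[...,2]-h-z0)<4)
    n,l,st,ce=cv2.connectedComponentsWithStats(m.astype(np.uint8))
    if n<2:print(col,"none");continue
    k=1+st[1:,4].argmax();t=l==k
    P=ray(c,np.argwhere(t)[:,::-1],h+z0)[:,:2].astype(np.float32)
    print(col,"px",ce[k].round(),st[k],"z",np.nanmedian(W[t][:,2]).round(1),"mean",P.mean(0).round(1),"rect",cv2.minAreaRect(P))
E
python3 car.py w2 0
```

```text
tcp [ 503.2 -118.8  231.1] [-180.   -0.   78.]
blue px [356. 298.] [347 288  21  27 160] z 58.9 mean [ 511.8 -247.3] rect ((511.5837097167969, -251.28651428222656), (30.324316024780273, 20.29659652709961), 79.05323028564453)
orange px [358. 234.] [345 223  28  29  97] z 58.5 mean [ 526.3 -179.6] rect ((526.4343872070312, -183.31881713867188), (10.987605094909668, 33.507659912109375), 31.53902244567871)
```

View pics/w2.png

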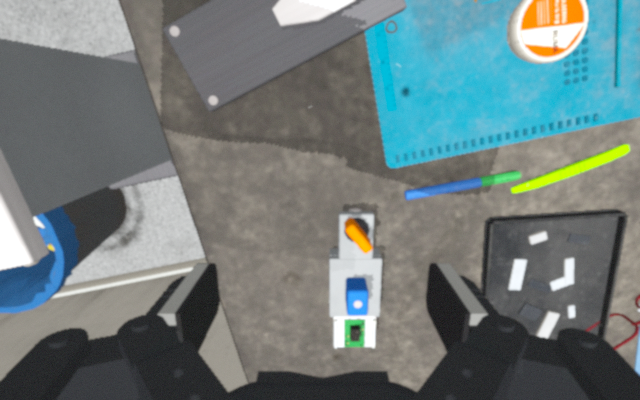

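The second wrist view shows the board carrier with blue block at (356,298), orange knob at (358,234) and green board at (354,333). Its position agrees with the top camera within 2 mm.

>>> move_arm([
  [1,-0.3,0.1,0.15,0,0,0],
  [1,-0.6,0.2,0.35,0,0,0],
  [1,-0.9,0.3,0.55,0,0,0],
  [1,-1,0.3,0.8,0,0,0],
  [1,-1,0.3,0.8,0,0,0],
])

```text
time_s: 3.4
ee_pos: [512.7, -243.4, 132.1]
eef_rot: [-179.7, -0.1, 78.0]
ft_force: [-0.3, 0.1, -0.2]
finger_gap: 85.5
grip_force: 0.0
```

```bash
python3 car.py w3 0; python3 -c "from h import *;print(get_state()['ee_pos'])"
```

```text
tcp [ 513.4 -243.   134.2] [-1.798e+02 -1.000e-01  7.810e+01]
blue px [325. 217.] [308 205  32  43 547] z 59.7 mean [ 514.2 -246.2] rect ((511.8875427246094, -252.3656005859375), (29.14271354675293, 20.424354553222656), 78.13214874267578)
orange px [321. 117.] [301  92  44  51 393] z 59.1 mean [ 525.1 -184.2] rect ((525.6785888671875, -184.89955139160156), (10.926658630371094, 32.90669631958008), 26.933635711669922)
[ 513.41056642 -242.95796438  134.19618728]
```

>>> move_arm([
  [1,-0.07,0,0.25,0,0,0],
  [1,-0.07,0,0.5,0,0,0],
  [1,-0.07,0,0.7,0,0,0],
  [1,-0.07,0,0.84,0,0,0],
  [1,-0.07,0,0.84,0,0,0],
])

```text
time_s: 3.95
ee_pos: [512.4, -250.7, 34.5]
eef_rot: [-179.9, -0.0, 78.1]
ft_force: [-0.1, -0.3, -0.8]
finger_gap: 85.7
grip_force: 0.0
```

>>> move_arm([
  [0,0,0,0,0,0,0],
  [0,0,0,0,0,0,0],
  [0,0,0,0,0,0,0],
  [0,0,0,0,0,0,0],
  [0,0,0,0,0,0,0],
], newtons=60)

```text
time_s: 4.45
ee_pos: [512.3, -252.9, 35.2]
eef_rot: [180.0, 0.0, 78.0]
ft_force: [-1.4, 1.7, 6.8]
finger_gap: 20.9
grip_force: 61.0
```

>>> move_arm([
  [0,0,0,-0.15,0,0,0],
  [0,0.1,0,-0.35,0,0,0],
  [0,0.4,-0.1,-0.54,0,0,-0.06],
  [0,0.7,-0.2,-0.54,0,0,-0.13],
  [0,1,-0.3,-0.54,0,0,-0.2],
])

```text
time_s: 4.95
ee_pos: [501.5, -126.9, 99.9]
eef_rot: [180.0, 0.0, 101.2]
ft_force: [0.6, 0.1, -3.8]
finger_gap: 20.9
grip_force: 59.8
```

```bash
python3 car.py w4 65; python3 -c "from h import *;s=get_state();print(s['ee_pos'],s['eef_rot'],s['finger_gap'],s['ft_force'],s['ft_torque'])"
```

```text
tcp [ 499.6 -122.2   99.4] [-1.799e+02 -1.000e-01  1.018e+02]
blue px [322. 290.] [ 293  255   60   72 3547] z 124.6 mean [ 501.5 -125.6] rect ((501.58642578125, -126.19571685791016), (21.965545654296875, 30.52318572998047), 10.672146797180176)
orange px [320. 105.] [ 281   57   80   95 1541] z 123.9 mean [487.8 -59. ] rect ((488.0971374511719, -59.21335220336914), (10.766983985900879, 33.02467346191406), 49.54299545288086)
[ 499.6366395  -122.22518146   99.39606681] [-1.79887900e+02 -1.32605684e-01  1.01829443e+02] 20.83464877694522 [-2.55391597  6.58516869 -2.84878074] [0.40996492 0.12010912 0.02301372]
```

View pics/w4.png

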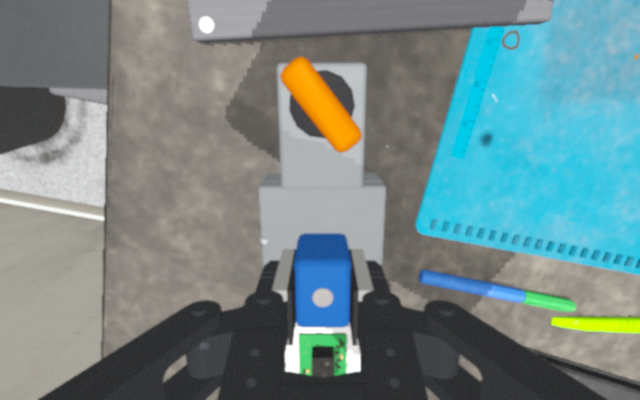

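The held carrier is square in the grip: blue block (322,290), knob (320,105), board (322,360). The plate edge is at the top of the frame. Next I move over the bare plate.

>>> move_arm([
  [0,0.3,-0.03,0,0,0,-0.03],
  [0,0.55,-0.07,0,0,0,-0.03],
  [0,0.8,-0.1,0,0,0,-0.03],
  [0,0.8,-0.1,0,0,0,-0.03],
  [0,0.8,-0.1,0,0,0,-0.03],
])

```text
time_s: 5.5
ee_pos: [471.9, -35.7, 99.4]
eef_rot: [180.0, 0.0, 104.4]
ft_force: [-0.4, -0.8, -2.2]
finger_gap: 21.3
grip_force: 59.8
```

```bash
python3 car.py w5 65; python3 -c "from h import *;s=get_state();print(s['ee_pos'],s['eef_rot'])"
```

```text
tcp [472.2 -36.3  99.3] [180.    0.  104.4]
blue px [322. 290.] [ 293  256   60   71 3562] z 124.1 mean [471.8 -34.3] rect ((471.9906005859375, -34.90167999267578), (21.90333366394043, 29.9858455657959), 14.397711753845215)
orange px [321. 104.] [ 281   57   80   95 3247] z 123.9 mean [454.5  31.3] rect ((454.7549743652344, 31.064424514770508), (10.7252197265625, 32.8795166015625), 52.82185363769531)
[472.17532885 -36.27872151  99.34961844] [1.79974603e+02 1.09600291e-02 1.04392640e+02]
```

View pics/w5.png

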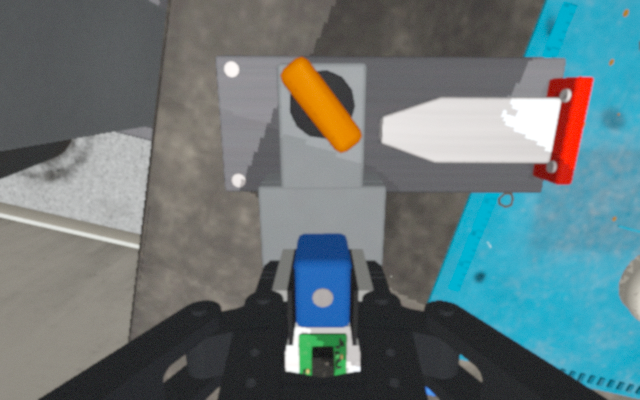

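Now the whole rail is visible: nose (383,130), stop (570,130), and it lies nearly parallel to the carrier. I'll re-measure it here, where it is close and unoccluded.

```bash
python3 - <<'E'
from h import *
c=dict(np.load("pics/w5.npz"));W=cloud(c);f=c["frame"].astype(int)
u,v=np.meshgrid(np.arange(640),np.arange(400))
m=(f.min(-1)>165)&(W[...,2]>25)&(W[...,2]<38)&(u>370)&(u<570)&(v>80)&(v<180)
n,l,st,ce=cv2.connectedComponentsWithStats(m.astype(np.uint8));m=l==1+st[1:,4].argmax()
print("z",np.nanmedian(W[m][:,2]))
lo,hi=[],[]
for x in range(455,535,4):
    q=np.nonzero(m[:,x])[0];lo.append((x,q.min()-.5));hi.append((x,q.max()+.5))
A=ray(c,lo,32)[:,:2];B=ray(c,hi,32)[:,:2]
for E_ in(A,B):
    p=np.polyfit(E_[:,0],E_[:,1],1);print("edge yaw",np.degrees(np.arctan(p[0])))
r=mask(c,"red")&(W[...,2]>38)&(u>530)
Q=ray(c,np.argwhere(r)[:,::-1],42)[:,:2];print("red",cv2.minAreaRect(Q.astype(np.float32)))
P=ray(c,np.argwhere(m)[:,::-1],32)[:,:2]
th=np.radians(14.4);ax=np.array([np.cos(th),np.sin(th)]);nn=np.array([-ax[1],ax[0]])
a=(A@nn).mean();b=(B@nn).mean();print("width",a-b,"mid",(a+b)/2,"s",(P@ax).min(),(P@ax).max(),"red s",(Q@ax).min())
o=((P@ax).min()+10)*ax+(a+b)/2*nn;print("origin",o, "pre",o-45*ax)
t=P@nn;s=P@ax;k=s<s.min()+3;print("tip mid",(t[k].min()+t[k].max())/2)
E
```

```text
z 32.89272589651634
edge yaw 14.516383723745257
edge yaw 14.238261260982911
red ((593.3450317382812, 49.82555389404297), (12.950464248657227, 58.388214111328125), 13.576483726501465)
width 37.47590252662236 mid -99.44680180748384 s 483.176546964291 585.0713884329547 red s 580.549123927837
origin [502.41391277  26.32552216] pre [458.82767052  15.13447724]
tip mid -98.80222951888624
```

>>> move_arm([
  [0,0.22,0,0,0,0,0],
  [0,0.44,0,0,0,0,0],
  [0,0.44,0,0.12,0,0,0],
  [0,0.44,0,0.24,0,0,0],
  [0,0.44,0,0.36,0,0,0],
])

```text
time_s: 6.05
ee_pos: [459.4, 14.4, 55.6]
eef_rot: [179.9, 0.0, 104.3]
ft_force: [0.1, -0.4, -3.9]
finger_gap: 21.0
grip_force: 59.9
```

>>> move_arm([
  [0,0,0,0.02,0,0,0],
  [0,0,0,0.03,0,0,0],
  [0,0,0,0.04,0,0,0],
  [0,0,0,0.04,0,0,0],
])

```text
time_s: 6.45
ee_pos: [459.0, 14.9, 51.7]
eef_rot: [180.0, 0.0, 104.4]
ft_force: [0.4, -0.0, -2.7]
finger_gap: 20.5
grip_force: 59.6
```

```bash
python3 car.py w6 16; python3 - <<'E'
from h import *
s=get_state();print(s['ft_force'],s['grip_force'],s["time_s"])
th=np.radians(14.4);ax=np.array([np.cos(th),np.sin(th)]);nn=np.array([-ax[1],ax[0]]);o=np.array([502.4,26.3])
d=s["ee_pos"][:2]-o;print("rail xy",d@ax,d@nn)
E
```

```text
tcp [458.9  15.   51.7] [180.    0.  104.4]
blue px [322. 290.] [ 293  254   60   73 3625] z 76.4 mean [459.   15.8] rect ((459.15911865234375, 15.37373161315918), (22.12967872619629, 31.125207901000977), 14.290424346923828)
orange px [332. 116.] [ 281   57   80   95 1574] z 75.9 mean [446.2  79.3] rect ((441.91766357421875, 81.69873809814453), (10.85024356842041, 33.2376594543457), 52.75677490234375)
[-0.40317258  0.06551255 -3.27053865] 59.632009863853455 6.5
rail xy -44.91967551840977 -0.16080476761192491
```

>>> move_arm([
  [0,0,0.1,0,0,0,0],
  [0,0,0.2,0,0,0,0],
  [0,0,0.3,0,0,0,0],
  [0,0,0.38,0,0,0,0],
  [0,0,0.45,0,0,0,0],
])

```text
time_s: 7.0
ee_pos: [511.8, 28.9, 51.2]
eef_rot: [-180.0, -0.0, 104.4]
ft_force: [-4.5, -1.7, 2.8]
finger_gap: 20.9
grip_force: 60.5
```

```bash
python3 car.py w7 16; python3 - <<'E'
from h import *
s=get_state();print(s['ft_force'],s['ft_torque'],s["time_s"])
th=np.radians(14.4);ax=np.array([np.cos(th),np.sin(th)]);nn=np.array([-ax[1],ax[0]]);o=np.array([502.4,26.3])
d=s["ee_pos"][:2]-o;print("rail xy",d@ax,d@nn)
E
```

```text
tcp [512.8  29.   51.3] [180.    0.  104.4]
blue px [322. 290.] [ 293  254   59   73 3602] z 75.9 mean [511.8  30. ] rect ((511.89605712890625, 29.56884765625), (21.753944396972656, 31.089845657348633), 14.997942924499512)
orange px [320. 105.] [ 281   57   80   95 1775] z 75.4 mean [494.3  95.9] rect ((494.6493835449219, 95.7067642211914), (10.826348304748535, 33.12171173095703), 52.79904556274414)
[ 1.65907126  1.12504155 -2.76615799] [ 0.31628527 -0.19474599  0.04375924] 7.05
rail xy 10.767463985636969 0.04060366143120139
```

>>> move_arm([
  [0,0,0.09,0,0,0,0],
  [0,0,0.18,0,0,0,0],
  [0,0,0.26,0,0,0,0],
  [0,0,0.34,0,0,0,0],
  [0,0,0.38,0,0,0,0],
])

```text
time_s: 7.55
ee_pos: [555.5, 40.1, 51.3]
eef_rot: [-179.9, -0.0, 104.4]
ft_force: [-10.0, -2.5, 8.9]
finger_gap: 20.7
grip_force: 61.2
```

>>> move_arm([
  [0,0,0.02,0,0,0,0],
  [0,0,0.03,0,0,0,0],
  [0,0,0.04,0,0,0,0],
  [0,0,0.05,0,0,0,0],
])

```text
time_s: 7.95
ee_pos: [560.6, 41.4, 51.3]
eef_rot: [-179.9, -0.0, 104.4]
ft_force: [-4.9, -0.9, 2.6]
finger_gap: 20.7
grip_force: 60.7
```

```bash
python3 car.py w8 16; python3 - <<'E'
from h import *
s=get_state();print(s['ft_force'],s['ft_torque'],s["time_s"])
th=np.radians(14.4);ax=np.array([np.cos(th),np.sin(th)]);nn=np.array([-ax[1],ax[0]]);o=np.array([502.4,26.3])
d=s["ee_pos"][:2]-o;print("rail xy",d@ax,d@nn)
E
```

```text
tcp [560.9  41.5  51.3] [-180.    -0.   104.4]
blue px [322. 290.] [ 293  254   59   73 3607] z 76.0 mean [560.7  42.5] rect ((560.7801513671875, 42.08209991455078), (21.77092170715332, 31.090919494628906), 15.016327857971191)
orange px [320. 104.] [ 281   57   80   95 2337] z 75.7 mean [543.3 108.5] rect ((543.5716552734375, 108.2442398071289), (10.808027267456055, 33.1591911315918), 52.77791213989258)
[-3.6184211   1.36636765  1.69986186] [ 7.65293142e-02  7.43054403e-01 -9.48118520e-05] 8.0
rail xy 60.42598557840916 0.1658076080682475
```

Nearly home with no stop contact yet; I push on in small steps until the stop is felt.

>>> move_arm([
  [0,0,0.01,0,0,0,0],
  [0,0,0.02,0,0,0,0],
  [0,0,0.03,0,0,0,0],
  [0,0,0.03,0,0,0,0],
])

```text
time_s: 8.4
ee_pos: [563.0, 42.1, 51.3]
eef_rot: [-179.8, -0.0, 104.4]
ft_force: [-9.9, -3.4, 8.1]
finger_gap: 21.3
grip_force: 61.3
```

>>> move_arm([
  [0.6,0,0.02,0,0,0,0],
  [0.6,0,0.02,0,0,0,0],
  [0.6,0,0.02,0,0,0,0],
  [0.6,0,0.02,-0.2,0,0,0],
  [0.6,0,0.02,-0.5,0,0,0],
])

```text
time_s: 8.9
ee_pos: [566.2, 42.8, 110.5]
eef_rot: [-179.8, -0.1, 104.4]
ft_force: [-0.3, 0.1, 1.1]
finger_gap: 51.1
grip_force: 0.0
```

>>> move_arm([
  [0.6,0.15,0,-0.15,0,0,0],
  [0.6,0.15,0,-0.15,0,0,0],
  [0.6,0.15,0,-0.15,0,0,0],
])

```text
time_s: 9.2
ee_pos: [562.4, 60.4, 129.3]
eef_rot: [179.9, 0.0, 104.4]
ft_force: [0.0, -0.2, -1.2]
finger_gap: 51.6
grip_force: 0.0
```

```bash
python3 car.py w9 16
```

```text
tcp [562.2  60.1 128.6] [-180.    -0.   104.4]
blue px [315. 249.] [ 298  227   35   46 1397] z 75.8 mean [562.7  42.8] rect ((562.748779296875, 42.36724090576172), (20.849851608276367, 29.72979736328125), 14.361119270324707)
orange px [315. 137.] [291 107  47  56 828] z 75.5 mean [546.5 108.4] rect ((545.8141479492188, 109.05096435546875), (11.005128860473633, 32.975135803222656), 52.4308967590332)
```

View pics/w9.png

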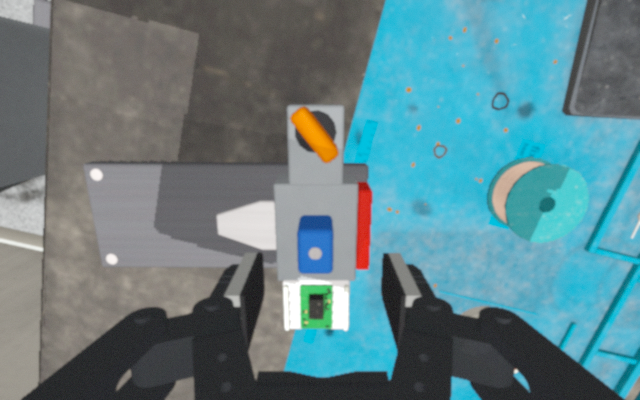

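The carrier sits against the red stop (365,225) with the block at (315,249); the knob at (315,137) is still loose. Next is the knob.

>>> move_arm([
  [0.6,0.2,-0.01,0,0,0,-0.066],
  [0.6,0.43,-0.03,0,0,0,-0.132],
  [0.6,0.43,-0.03,0,0,0,-0.198],
  [0.6,0.43,-0.03,0,0,0,-0.264],
  [0.6,0.43,-0.03,0,0,0,-0.33],
])

```text
time_s: 9.75
ee_pos: [545.8, 109.1, 128.0]
eef_rot: [-179.9, -0.1, 142.5]
ft_force: [0.8, 0.3, 0.4]
finger_gap: 51.2
grip_force: 0.0
```

```bash
python3 car.py w10 16;python3 car.py w11 16
```

```text
tcp [545.8 109.  128. ] [-1.799e+02 -1.000e-01  1.429e+02]
blue px [269. 300.] [256 283  25  44 363] z 75.6 mean [565.6  51. ] rect ((569.0653076171875, 47.57064437866211), (10.88286304473877, 31.979097366333008), 39.105934143066406)
orange px [323. 221.] [314 195  19  55 919] z 75.6 mean [544.6 109.8] rect ((545.087158203125, 109.3934555053711), (10.64558219909668, 33.766326904296875), 52.49123001098633)
tcp [545.8 109.  128.1] [-1.799e+02 -1.000e-01  1.423e+02]
blue px [269. 300.] [257 283  23  42 340] z 75.6 mean [565.8  50.9] rect ((568.8750610351562, 48.143524169921875), (10.388203620910645, 30.351394653320312), 39.722537994384766)
orange px [323. 221.] [314 195  19  55 922] z 75.7 mean [544.6 109.7] rect ((545.1101684570312, 109.27403259277344), (10.646613121032715, 33.76952362060547), 52.926513671875)
```

Aligned; descend.

>>> move_arm([
  [0.6,0,0,0.2,0,0,0],
  [0.6,0,0,0.4,0,0,0],
  [0.6,0,0,0.52,0,0,0],
  [0.6,0,0,0.58,0,0,0],
  [0.6,0,0,0.58,0,0,0],
])

```text
time_s: 10.35
ee_pos: [545.6, 109.1, 58.5]
eef_rot: [-179.9, -0.1, 142.1]
ft_force: [0.4, -0.2, 0.5]
finger_gap: 51.3
grip_force: 0.0
```

>>> move_arm([
  [0,0,0,0,0,0,0],
  [0,0,0,0,0,0,0],
  [0,0,0,0,0,0,0],
  [0,0,0,0,0,0,0],
], newtons=40)

```text
time_s: 10.75
ee_pos: [546.4, 109.5, 60.4]
eef_rot: [179.9, 0.1, 142.2]
ft_force: [0.3, 0.1, 4.4]
finger_gap: 9.9
grip_force: 43.3
```

>>> move_arm([
  [0,0,0,0,0,0,0.07],
  [0,0,0,0,0,0,0.14],
  [0,0,0,0,0,0,0.21],
  [0,0,0,0,0,0,0.28],
  [0,0,0,0,0,0,0.35],
])

```text
time_s: 11.25
ee_pos: [546.4, 109.4, 60.4]
eef_rot: [179.9, 0.0, 101.8]
ft_force: [0.0, -1.1, 4.9]
finger_gap: 9.4
grip_force: 43.3
```

>>> move_arm([
  [0,0,0,0,0,0,0.07],
  [0,0,0,0,0,0,0.14],
  [0,0,0,0,0,0,0.21],
  [0,0,0,0,0,0,0.28],
  [0,0,0,0,0,0,0.32],
])

```text
time_s: 11.75
ee_pos: [546.1, 109.5, 60.4]
eef_rot: [180.0, -0.0, 65.1]
ft_force: [-2.4, 0.8, 6.9]
finger_gap: 9.9
grip_force: 43.5
```

```bash
python3 car.py w12 16; python3 -c "from h import *;s=get_state();print(s['ft_force'],s['ft_torque'],s['finger_gap'],s['grip_force'])"
```

```text
tcp [546.  109.5  60.4] [180.   -0.   64.9]
blue none
orange px [322. 277.] [ 308  238   29   78 1701] z 75.6 mean [547.7 111.1] rect ((547.5304565429688, 110.76164245605469), (34.81886672973633, 11.17216682434082), 65.06455993652344)
[-2.17795337  0.81211466  5.89553599] [-0.02160973  0.35754389 -0.04190463] 9.731128266290279 43.513383865356445
```

>>> move_arm([
  [0,0,0,0,0,0,0.02],
  [0,0,0,0,0,0,0.02],
  [0,0,0,0,0,0,0.02],
])

```text
time_s: 12.1
ee_pos: [546.0, 109.5, 60.4]
eef_rot: [180.0, -0.0, 63.1]
ft_force: [-1.9, 0.5, 5.8]
finger_gap: 9.8
grip_force: 43.5
```

>>> move_arm([
  [0.5,0,0,0,0,0,0],
  [0.5,0,0,0,0,0,0],
  [0.5,0,0,0,0,0,0],
  [0.5,0,0,-0.3,0,0,0],
  [0.5,0,0,-0.7,0,0,0],
])

```text
time_s: 12.6
ee_pos: [545.0, 109.2, 142.8]
eef_rot: [-179.8, 0.1, 63.1]
ft_force: [0.8, -0.8, 1.2]
finger_gap: 42.9
grip_force: 0.0
```

>>> move_arm([
  [0.5,0,0,-0.1,0,0,0],
  [0.5,0,0,-0.1,0,0,0],
  [0.5,0,0,-0.1,0,0,0],
])

```text
time_s: 12.9
ee_pos: [545.6, 109.3, 154.8]
eef_rot: [-180.0, 0.0, 63.1]
ft_force: [0.1, 0.5, -0.3]
finger_gap: 42.8
grip_force: 0.0
```

```bash
python3 car.py w13 16; python3 - <<'E'
from h import *
c=read_camera("top");m=mask(c,"blue");
for a,b in((170,250),(250,400)):
    q=np.zeros_like(m);q[130:210,a:b]=m[130:210,a:b];W=cloud(c);q&=(W[...,2]>50)&(W[...,2]<85);print(np.nanmean(W[q],0) if q.any() else None)
E
```

```text
tcp [545.4 109.3 154.3] [-1.799e+02  1.000e-01  6.310e+01]
blue px [368. 274.] [363 266   9  19  93] z 75.2 mean [553.4  52.3] rect ((552.6194458007812, 52.035118103027344), (14.035087585449219, 5.586464881896973), 64.98126983642578)
orange px [323. 207.] [315 183  17  50 783] z 75.6 mean [547.6 110.5] rect ((547.4730834960938, 110.06793212890625), (34.01313781738281, 10.625954627990723), 62.747657775878906)
[493.46549058 307.24513694  58.84231895]
[559.08393878  30.65713034  73.86132184]
```

View pics/w13.png

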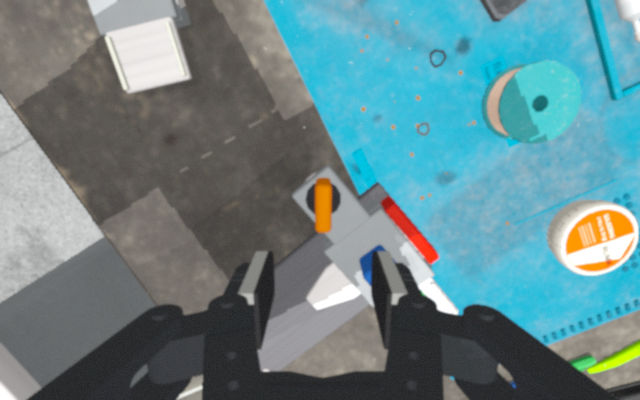

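The knob at (323,205) has turned fully (about 1.4 rad), the carrier is against the red stop at (410,228), and the empty carrier hasn't moved. Handing in.

```bash
python3 -c "from h import *;print(finish_job())"
```

```text
the job is handed in; nothing more can be done
None
```

The board carrier is on the rail against the red stop, its knob is turned to about 1.4 rad and released, the empty carrier was not touched, and the job is handed in (no verdict was returned).

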